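Pedal bin in the corner cupboard: open with the pedal, ease the lid down

ROBOT

A 6-joint arm with a two-finger parallel gripper is mounted at the origin on the work surface. World frame = base frame: x ahead of the robot, y to its left, z up, the work surface at z = 0. Lengths are in m, angles in rad, forces in N, time in s.
With the tool pointing down it reaches from about 0.275 to 1 m from the base axis. Payload 8.4 kg.
Tool frame: the origin (TCP) lies on the centre line of the jaws, within the pads' length; the fingertips stand 17 mm ahead of it and the grasp point (between the pads) lies 2 mm behind it (bot.tcp_to_tips is the y of the fingertips in the tool frame, in m); y points along the fingers, z is the direction in which the jaws open and shut, and the axes are right-handed (so a half turn about y gives the same grasp; the last joint's range is limited). The gripper opens to 85 mm and grips with 20 to 120 N. Pads are 22 mm wide; open, the fingers measure 114 mm over their backs; the gripper's body (76 mm by 85 mm) begins 54 mm behind the grasp point. The pads swing forward as they close: fully open they stand 13 mm farther back than shut.
Start: joints at [-1.139, 0.353, 1.633, -0, 1.155, -0.002], TCP at [0.263, -0.567, 0.248] pointing down, gripper open.
Joint ranges: [-2.63, 2.63], [-0.92, 2.1], [0.06, 2.66], [-1.3, 4.44], [0, 2.69], [-3.02, 3.02]. Speed limits (rad/s): [2.22, 2.22, 2.79, 3.14, 3.14, 3.14].

INTERFACE

Orientations are given as a unit quaternion [x, y, z, w].
In Python, from workcell import bot, hand, kinematics, get_obs, vision, hand_in gives the robot as it stands. The module is installed in compiled form; this text tells all that it offers. Calls block until the motion is done:
- bot.reach(position, orientation): joint-space move of the TCP to a pose.
- bot.servo_line(position, ori=None, velocity=0.15): straight line of the TCP; ori=None keeps the orientation; velocity is the mean speed in m/s.
- bot.goto_joints(angles): joint-space move.
- hand.move_gripper(opening, strength=None): finger opening in m; strength is the grip in N (None keeps the last); returns when the fingers have stopped.
- bot.dwell(seconds).
- kinematics.solve_ik(position, orientation): joint angles nearest the present ones, or None.
- get_obs(): the state.
- vision.read_camera(name): name is "scene" or "top"; returns a dict with "frame" (400x640x3 uint8, red, green, blue), "intrinsics" (3x3 intrinsics, pixels), "view" (4x4, takes a point from world to camera coordinates). Camera axes: x right, y down, z forward; pixel columns grow to the right and rows downward; lengths in m; the calibration is good to about 2 mm. A picture is of the moment at which its call begins. There is no depth.
A pose or a line that the arm cannot do raises bot.IKError and nothing moves.
- hand_in(): hands the job in, once; it reports no verdict.
The state is a dict: "time_s": time; "joint_pos": joint angles; "joint_vel": joint speeds; "joint_efforts": joint torques, N m; "position": TCP position; "orientation": TCP orientation; "wrist_force": force on the tool from outside, world axes, zero at the start; "ft_torque": the same for the moment, N m; "gripper_width": finger opening in m.
Only numpy, scipy, OpenCV 4.12 (cv2) and the standard library are available. Lean on these libraries where they do the work, as an engineer would, in place of code of your own. Each camera call takes 0.05 s, during which the arm holds its last target. There are 200 camera calls.

TASK

Let me look into the little pedal bin that stands beside the turntable in the corner cupboard: press its pedal all the way down with your fingertips so that the lid stands wide open, and keep it open for about two seconds. Then ease the pedal up slowly and steadily until the lid rests shut, so that it never drops or slams, and take your hand away. Work the lid by the pedal only, leave the bin standing where it is without lifting, shoving or tipping it, and do not disturb the turntable or the baking things on it.

Things in the scene. Friction and masses are not known exactly. Their poses are not given: they have to be found in the camera images.
- bin: round steel pedal bin, 190 mm across, 259 mm high with lid shut, about 1.8 kg, loose on rubber feet. Origin: centre of its underside on the floor; z up; the pedal sticks out along the bin's own -x; lid hinge, black rod channel and small carry handle at its back (+x, to 141 mm). Steel wall 92 mm from the axis, lid's edge 95 mm.
- pedal_tread (a point): centre of the top of the pedal's black ribbed tread, 130 mm from the bin's axis along its -x, 36 mm above the floor when up; moves with the pedal. Tread 44 mm long, 54 wide. The bin's wall rises beside it: lean a wide gripper away from it. It takes 9 N to start, about half as the lid rises; after 20 mm a rubber buffer meets the floor and gives 4 mm more at about 4 N per mm, then it is rigid.
- pedal (a joint): pedal angle in rad about its pivot inside the bin's base, 150 mm behind the tread's centre: 0 up (lid shut), 0.13 when its buffer meets the floor, 0.16 at most
- lid (a joint): lid angle in rad about its hinge at the back of the rim (240 mm up): 0 shut, 1.1 or more wide open (buffer on the floor at 1.15, 1.40 at most). A push rod links it to the pedal: lid = 8.6 x pedal, both ways. Only its 130 g weight shuts it, undamped. Coming down faster than 3 rad/s (tread rising faster than 50 mm/s) it slams.
- turntable (a joint): angle in rad of the grey plastic turntable (360 mm across, its rim 42 mm above the floor), 0 as it stands at the start; it turns easily either way
- turntable_base: foot of the turntable, fixed to the floor; origin on the turntable's axis at floor level
- pie_dish: round glass pie dish, 160 mm across, 34 mm high, loose on the turntable; origin at the centre of its underside
- ramekin: yellow fluted ceramic ramekin, 80 mm across, 44 mm high, loose on the turntable; origin at the centre of its underside
- measuring_cups: nested steel measuring cups joined by a ring, 72 mm across, 46 mm high, handles 100 mm out along its x, loose on the turntable; origin at the centre of the underside of the largest cup
- brownie_tin: square dark brownie tin, 140 mm, 48 mm high, with an aluminium sliding cover, loose on the turntable; origin at the centre of its underside

How it is judged:
By the outcome, as a careful person would: the job done as asked, in the order asked, and still so for the second after the job is handed in, with the robot touching nothing.
It also fails if it takes over 53 s, if anything falls off the work surface, if the arm or the gripper's body presses on something with over 40 N, if the wrist force passes 120 N, or if a joint passes its speed limit or range.

## Working session

There is one attempt and no reset: what is moved stays moved. The work goes in short steps, each a Python script; the robot and the scene stay as the last script left them, time stands still between calls to the robot, and variables do not carry over. Pictures are saved under pics/ and viewed, about 8 in all and at most 12, crops included, and the job is handed in when it is done.

```bash
mkdir -p pics
python3 - <<'E'
from workcell import *
import cv2,numpy as np
for n in("scene","top"):
    c=vision.read_camera(n);cv2.imwrite(f"pics/{n}0.png",cv2.cvtColor(c["frame"],cv2.COLOR_RGB2BGR))
    np.savez(n+".npz",K=c["intrinsics"],V=c["view"]);print(n,c["intrinsics"].round(1).tolist(),c["view"].round(3).tolist())
o=get_obs();print(o["time_s"],o["orientation"],o["wrist_force"],bot.tcp_to_tips)
E
```

```text
scene [[428.8, 0.0, 324.4], [0.0, 428.8, 202.6], [0.0, 0.0, 1.0]] [[0.132, -0.991, -0.008, -0.069], [-0.943, -0.123, -0.31, 0.65], [0.306, 0.049, -0.951, 1.155], [0.0, 0.0, 0.0, 1.0]]
top [[420.9, 0.0, 317.9], [0.0, 420.9, 198.0], [0.0, 0.0, 1.0]] [[0.008, -1.0, -0.024, 0.013], [-0.987, -0.004, -0.16, 0.639], [0.16, 0.025, -0.987, 1.09], [0.0, 0.0, 0.0, 1.0]]
0.1 [-0.15226895  0.69097992 -0.69009696  0.15207602] [ 0.20730054  0.58359713 -0.15663933] 0.017
```

View pics/scene0.png

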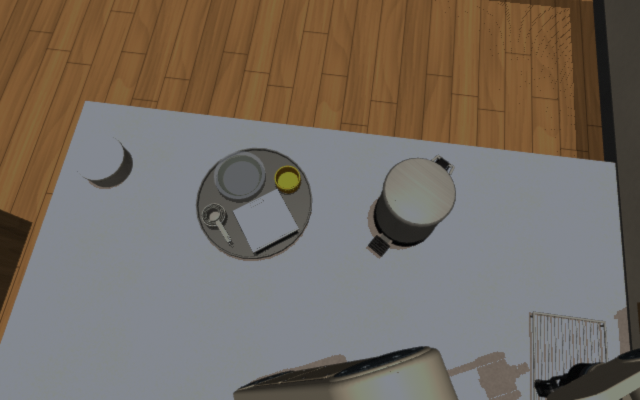

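View pics/top0.png

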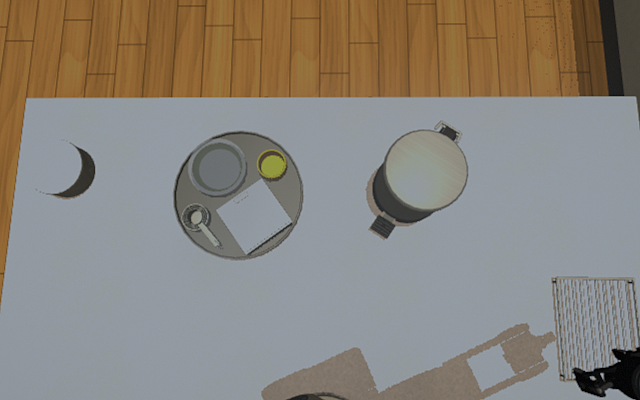

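The scene view shows the pedal at about (379,245) and the lid centre at about (419,192). In the top view they are at about (382,228) and (427,170). The turntable lies to the left of the bin. I'll enlarge both views next.

```bash
cat > h.py <<'E'
import numpy as np
C={n:np.load(f"{n}.npz") for n in("scene","top")}
def atz(n,u,v,z):
    K,V=C[n]["K"],C[n]["V"];R,t=V[:3,:3],V[:3,3];c=-R.T@t
    d=R.T@np.linalg.solve(K,[u,v,1]);return c+d*(z-c[2])/d[2]
def px(n,p):
    K,V=C[n]["K"],C[n]["V"];q=K@(V[:3,:3]@np.array(p)+V[:3,3]);return q[:2]/q[2]
E
python3 - <<'E'
import cv2,numpy as np
from h import *
a=cv2.imread("pics/scene0.png")[140:280,350:480];b=cv2.imread("pics/top0.png")[110:250,350:480]
m=cv2.resize(np.hstack([a,b]),None,fx=3,fy=3,interpolation=cv2.INTER_CUBIC);cv2.imwrite("pics/z.png",cv2.convertScaleAbs(m,alpha=1.6))
print(atz("scene",379,245,.036),atz("top",382,228,.036),atz("scene",419,192,.255),atz("top",427,170,.255))
E
```

```text
[ 0.5637216  -0.15982749  0.036     ] [ 0.55933247 -0.15691129  0.036     ] [ 0.66458254 -0.22890202  0.255     ] [ 0.66984237 -0.23137516  0.255     ]
```

View pics/z.png

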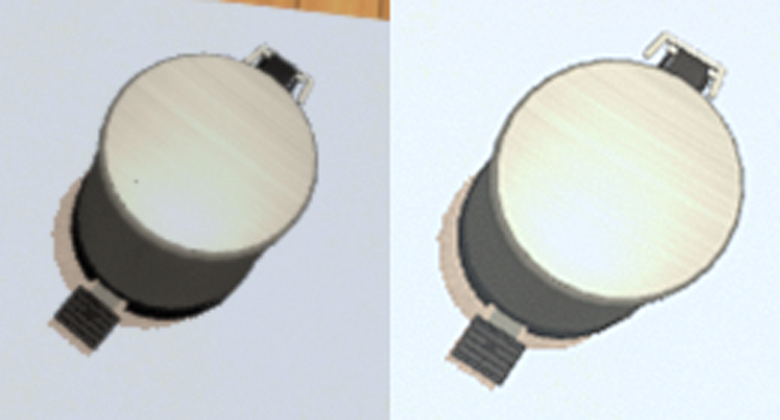

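Enlarged, the tread centre is at scene (378.3,245.7) and top (382,227). The lid centre is at scene (419.8,191.7) and top (426.7,170). The pedal faces roughly toward the robot. Next I'll plan a closed-finger press with the gripper leaned 30° away from the wall, then move to hover over the tread.

```bash
cat >> h.py <<'E'
from scipy.spatial.transform import Rotation as Rn
P=(atz("scene",378.3,245.7,.036)+atz("top",382,227,.036))/2
L=(atz("scene",419.8,191.7,.257)+atz("top",426.7,170,.257))/2
r=(P-L)[:2];dist=np.linalg.norm(r);r=np.append(r/dist,0)   # outward radial
T=np.radians(30);up=np.array([0,0,1.])
Y=-np.cos(T)*up-np.sin(T)*r
E_=-np.cos(T)*r+np.sin(T)*up
def quat(s):
    z=s*np.cross(r,up);x=np.cross(Y,z);return Rn.from_matrix(np.c_[x,Y,z]).as_quat()
def tcp(out,z,tip):   # TCP for the lowest (outer) tip edge at 'out' beyond the tread centre, height z
    c=P+r*out;c[2]=z
    return c+E_*.011-Y*tip
E
python3 - <<'E'
from workcell import *
from h import *
import cv2
print(P,L,dist,r)
o=get_obs();hand.move_gripper(0.0,30);tip=bot.tcp_to_tips;print("tip",tip,get_obs()["gripper_width"])
pre=tcp(.06,.16,tip);hov=tcp(.003,.056,tip);low=tcp(.003,.008,tip)
best=None
for s in(1,-1):
    q=quat(s);J=[kinematics.solve_ik(p,q) for p in(pre,hov,low)]
    print(s,[None if j is None else np.round(j,2) for j in J])
    if all(j is not None for j in J):
        c=np.abs(J[0]-np.array(o["joint_pos"])).max()
        if best is None or c<best[0]:best=(c,s)
s=best[1];print("s",s,pre,hov);np.save("s.npy",s)
a=np.radians(-65);d=o["orientation"]
bot.servo_line([.42*np.cos(a),.42*np.sin(a),.33],velocity=.25)
j=np.array(get_obs()["joint_pos"]);j[0]=np.radians(-10);bot.goto_joints(j)
bot.reach(pre,quat(s));bot.servo_line(hov,velocity=.1);bot.dwell(.2)
g=get_obs();print(g["time_s"],g["position"],g["wrist_force"])
ims=[]
for n,(u,v) in dict(scene=(379,235),top=(382,215)).items():
    f=vision.read_camera(n)["frame"][:,:,::-1]
    ims.append(f[v-70:v+70,u-65:u+65])
    print(n,px(n,P+r*.003+up*.02),"crop origin",u-65,v-70)
cv2.imwrite("pics/hov.png",cv2.convertScaleAbs(cv2.resize(np.hstack(ims),None,fx=3,fy=3,interpolation=cv2.INTER_CUBIC),alpha=1.6))
E
```

```text
[ 0.56168328 -0.15745224  0.036     ] [ 0.66714258 -0.23038365  0.257     ] 0.12822112232356533 [-0.82247998  0.56879406  0.        ]
tip 0.017 9.622503968653648e-05
1 [array([-0.09,  0.14,  2.23, -0.7 ,  0.39, -0.45]), None, None]
-1 [array([-0.09,  0.14,  2.23, -0.7 ,  0.39,  2.69]), None, None]Traceback (most recent call last):
  File "<stdin>", line 14, in <module>
TypeError: 'NoneType' object is not subscriptable
```

Run:
```python
from workcell import *
from h import *
rx=np.array([[0,-1],[1,0]])
for az in(-120,-90,-60,-30,0,30,60,90):
  for t in(5,10,15,20,25,30):
    l=Rn.from_euler('z',az,degrees=True).apply(r);t_=np.radians(t)
    Y=-np.cos(t_)*up-np.sin(t_)*l;ok=[]
    for roll in range(0,180,15):
        z=Rn.from_rotvec(Y*np.radians(roll)).apply(np.cross(l,up));q=Rn.from_matrix(np.c_[np.cross(Y,z),Y,z]).as_quat()
        tipc=P+r*.004
        J=[kinematics.solve_ik(tipc*[1,1,0]+up*h-Y*.017,q) for h in(.006,.04,.1,.16)]
        if all(j is not None for j in J): ok.append((roll,np.round(J[0],2).tolist()))
    if ok: print(az,t,[o[0] for o in ok],ok[0][1])
```

```text
-120 5 [0, 15, 30, 45, 60, 75, 90, 105, 135, 150, 165] [-0.24, 0.61, 1.82, -0.08, 0.78, 0.95]
-120 10 [0, 15, 30, 45, 60, 75, 90, 105, 135, 150, 165] [-0.21, 0.64, 1.77, -0.14, 0.88, 1.01]
-120 15 [0, 15, 30, 45, 60, 75, 90, 105, 135, 150, 165] [-0.18, 0.67, 1.72, -0.18, 0.97, 1.07]
-120 20 [0, 15, 30, 45, 60, 75, 90, 105, 135, 150, 165] [-0.16, 0.71, 1.66, -0.22, 1.07, 1.11]
-120 25 [0, 15, 30, 45, 60, 75, 90, 105, 135, 150, 165] [-0.14, 0.75, 1.61, -0.25, 1.17, 1.14]
-120 30 [0, 15, 30, 45, 60, 75, 90, 105, 135, 150, 165] [-0.12, 0.8, 1.55, -0.28, 1.26, 1.16]
-90 5 [0, 15, 30, 45, 60, 75, 90, 105, 120, 135, 165] [-0.23, 0.59, 1.85, -0.12, 0.73, 0.47]
-90 10 [0, 15, 30, 45, 60, 75, 90, 105, 120, 135, 165] [-0.18, 0.61, 1.83, -0.23, 0.79, 0.59]
-90 15 [0, 15, 30, 45, 60, 75, 90, 105, 120, 165] [-0.14, 0.64, 1.8, -0.31, 0.85, 0.69]
-90 20 [0, 15, 30, 45, 60, 75, 90, 105, 120, 150, 165] [-0.1, 0.66, 1.77, -0.38, 0.92, 0.78]
-90 25 [0, 15, 30, 45, 60, 75, 90, 105, 120, 150, 165] [-0.06, 0.7, 1.74, -0.45, 0.99, 0.85]
-90 30 [0, 15, 30, 45, 60, 75, 90, 105, 120, 150, 165] [-0.02, 0.73, 1.
[... 2617 characters left out ...]
, 105, 120, 135, 150, 165] [-0.47, 0.55, 2.1, 1.02, 0.4, -2.9]
60 30 [45, 60, 75, 90, 105, 120, 135, 150, 165] [-0.52, 0.56, 2.13, 1.3, 0.44, -2.95]
90 5 [0, 15, 30, 45, 60, 75, 90, 105, 120, 135, 150, 165] [-0.32, 0.57, 1.9, 0.14, 0.65, -2.97]
90 10 [15, 30, 45, 60, 75, 90, 105, 120, 135, 150, 165] [-0.37, 0.57, 1.91, 0.29, 0.63, -2.88]
90 15 [30, 45, 60, 75, 90, 105, 120, 135, 150, 165] [-0.42, 0.58, 1.93, 0.44, 0.63, -2.8]
90 20 [0, 30, 45, 60, 75, 90, 105, 120, 135, 150, 165] [-0.48, 0.59, 1.94, 0.59, 0.65, 2.79]
90 25 [0, 45, 60, 75, 90, 105, 120, 135, 150, 165] [-0.53, 0.61, 1.95, 0.73, 0.69, 2.63]
90 30 [0, 45, 60, 75, 90, 105, 120, 135, 150, 165] [-0.57, 0.63, 1.95, 0.84, 0.73, 2.48]
```

```bash
sed -i 's/^T=np.radians(30);up=\(.*\)$/T=np.radians(25);up=\1\nl=Rn.from_euler("z",-30,degrees=True).apply(r)/; s/^Y=.*/Y=-np.cos(T)*up-np.sin(T)*l/; s/^E_=.*/E_=-np.cos(T)*l+np.sin(T)*up/; s/np.cross(r,up);x/np.cross(l,up);x/' h.py
python3 - <<'E'
from workcell import *
from h import *
import cv2
o=get_obs();tip=.017;s=1
pre=tcp(.05,.15,tip);hov=tcp(.003,.056,tip);low=tcp(.003,.006,tip);q=quat(s)
for p in(pre,hov,low):print(p.round(3),kinematics.solve_ik(p,q).round(2))
a=np.radians(-65)
bot.servo_line([.42*np.cos(a),.42*np.sin(a),.33],velocity=.25)
j=np.array(get_obs()["joint_pos"]);j[0]=np.radians(-5);bot.goto_joints(j)
bot.reach(pre,q);bot.servo_line(hov,velocity=.1);bot.dwell(.2)
g=get_obs();print(g["time_s"],g["position"],g["wrist_force"])
ims=[]
for n,(u,v) in dict(scene=(379,235),top=(382,215)).items():
    f=vision.read_camera(n)["frame"][:,:,::-1]
    ims.append(f[v-70:v+70,u-65:u+65])
    print(n,px(n,P+r*.003+up*.02),"crop origin",u-65,v-70)
cv2.imwrite("pics/hov.png",cv2.convertScaleAbs(cv2.resize(np.hstack(ims),None,fx=3,fy=3,interpolation=cv2.INTER_CUBIC),alpha=1.6))
E
```

```text
[ 0.522 -0.132  0.17 ] [-0.02  0.25  2.07 -0.61  0.72 -0.01]
[ 0.56  -0.158  0.076] [-0.07  0.46  2.04 -0.77  0.55  0.14]
[ 0.56  -0.158  0.026] [-0.07  0.56  2.05 -0.91  0.48  0.3 ]
5.7167 [ 0.56059789 -0.1581628   0.0766099 ] [-0.4197235  -0.05819013  0.81919278]
scene [378.24407078 244.84752598] crop origin 314 165
top [382.5069613  227.36819219] crop origin 317 145
```

View pics/hov.png

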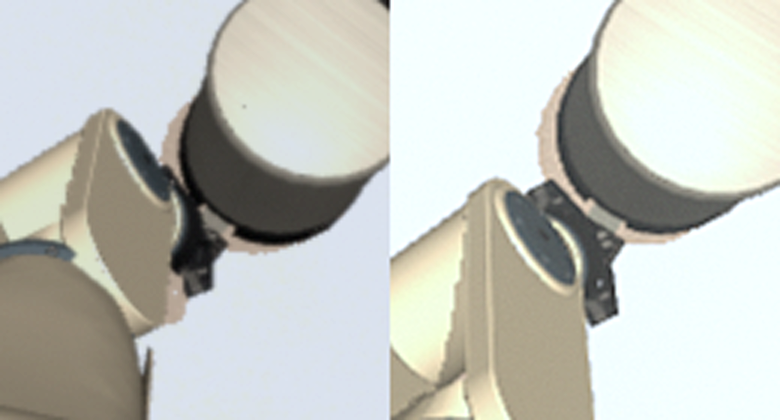

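The view from both cameras shows the gripper over the tread, leaned off the wall; the fingertips themselves are hidden. Calibrated projection agrees, so I'll do a force-guided contact search, then press.

Run:
```python
from workcell import *
from h import *
import cv2
tip=.017
f0=np.array(get_obs()["wrist_force"])
F=lambda:(np.array(get_obs()["wrist_force"])-f0).round(2)
bot.servo_line(tcp(.003,.045,tip),velocity=.03)
z=.045;print(z,F())
while z>.026:
    z-=.001;bot.servo_line(tcp(.003,z,tip),velocity=.01);f=F()
    if f[2]>3:break
print("contact",z,f,get_obs()["position"])
if f[2]>3 and np.hypot(f[0],f[1])<15:
    for d in(.005,.012,.018,.020,.021,.022):
        bot.servo_line(tcp(.003,z-d,tip),velocity=.012);f=F();print(d,f,get_obs()["time_s"])
        if f[2]>14:break
    print(get_obs()["position"])
c=[vision.read_camera(n)["frame"][:,:,::-1] for n in("scene","top")]
cv2.imwrite("pics/dn.png",cv2.convertScaleAbs(cv2.resize(np.hstack([c[0][110:310,300:500],c[1][80:280,300:500]]),None,fx=2,fy=2,interpolation=cv2.INTER_CUBIC),alpha=1.6))
```

```text
0.045 [-0.2  -0.46 -0.05]
contact 0.03399999999999999 [-1.2  -0.76  7.35] [ 0.56072306 -0.15840233  0.05453628]
0.005 [-2.2  -0.7   5.85] 9.65
0.012 [-1.25 -0.75  4.99] 10.3833
0.018 [ 0.76 -0.92  2.55] 11.0333
0.02 [-0.03 -0.76  6.33] 11.35
0.021 [-1.16  0.31 12.92] 11.6
0.022 [-4.87  2.97 20.42] 11.85
[ 0.56096754 -0.15850733  0.0334751 ]
```

View pics/dn.png

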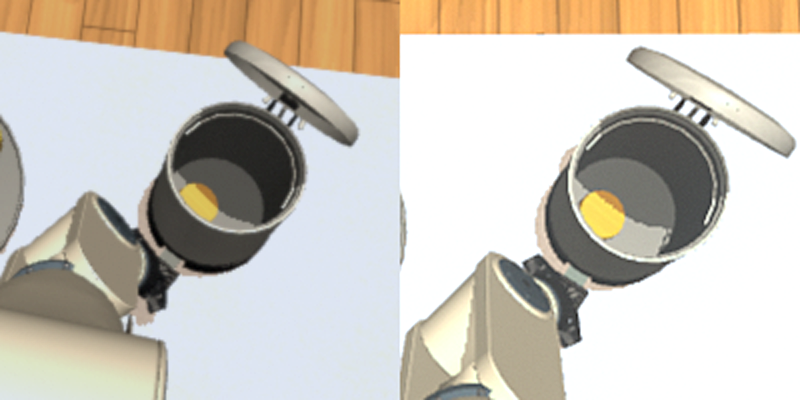

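The lid stands wide open and the inside is visible. At 20 N the buffer is compressed. I'll hold for two seconds, ease the pedal up in one slow line, then withdraw.

Run:
```python
from workcell import *
from h import *
import cv2
tip=.017
bot.dwell(2.1);print(get_obs()["wrist_force"],get_obs()["time_s"])
bot.servo_line(tcp(.003,.041,tip),velocity=.005);print(get_obs()["wrist_force"],get_obs()["time_s"])
bot.dwell(.3)
bot.servo_line(tcp(.003,.07,tip),velocity=.04)
bot.servo_line(tcp(.06,.16,tip),velocity=.12)
j=np.array(get_obs()["joint_pos"]);j[1]-=.25;bot.goto_joints(j)
bot.dwell(.5);g=get_obs();print(g["time_s"],g["position"],g["wrist_force"])
c=[vision.read_camera(n)["frame"][:,:,::-1] for n in("scene","top")]
for n,i in zip(("scene","top"),c):
    d=cv2.absdiff(np.ascontiguousarray(i),cv2.imread(f"pics/{n}0.png"))
    b=d[150:260,190:320] if n=="scene" else d[130:265,170:305];print(n,"turntable diff",b.max(),b.mean())
cv2.imwrite("pics/end.png",cv2.convertScaleAbs(cv2.resize(np.hstack([c[0][140:280,350:480],c[1][110:250,350:480]]),None,fx=3,fy=3,interpolation=cv2.INTER_CUBIC),alpha=1.6))
```

```text
[-5.31081185  4.399295   20.35911403] 14.05
[ 0.9575053   0.62244478 -0.73392293] 20.0
23.3 [ 0.52577399 -0.12598366  0.30994883] [-0.24816505 -0.4498594  -0.52854158]
scene turntable diff 80 4.927995337995338
top turntable diff 11 4.875793324188386
```

View pics/end.png

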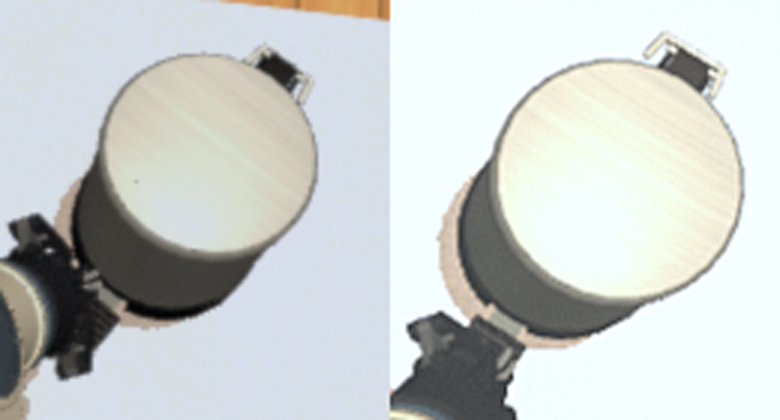

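The lid is shut and the bin outline matches the first pictures. The top view shows the turntable unchanged (max difference 11). The scene view's 80 is probably the arm at the edge of that region, though I haven't checked that.

```bash
python3 -c "
from workcell import *
hand_in()"
```

```text
the job is handed in; nothing more can be done
```

The job is done and handed in. I pressed the pedal with closed fingertips, gripper leaned 25° away from the wall, 22 mm down from first contact and into its buffer (20 N). The lid stood wide open, and I held it for a little over two seconds. I then eased the pedal up in one line at about 5 mm/s until the force was gone, and took the hand away, finishing at 23.3 s.

**Bin:** the last pictures show the lid shut and the bin in the same place in both views. The wrist force is back to about zero.

**Turntable:** the top view shows the turntable area unchanged. The scene view showed a local pixel difference of up to 80 there. I put that down to the arm at the edge of the area but did not check it further.

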